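Tighten the dial ring with the pin spanner

TASK

Take the pin spanner from its wooden rest, seat both of its pins fully in the two holes of the brass ring on the dial case, and turn the ring clockwise (seen from above) until it comes up tight against its stop, without forcing it: the ring and the glass under it are delicate, and only the spanner may touch the case and ring. Then put the spanner back upright in its rest, pins in the rest's holes, let go, and leave everything else on the counter alone.

Things in the scene. Friction and masses are not known exactly. Their poses are not given: they have to be found in the camera images.
- spanner_grip (a point): Steel pin spanner, 78 mm high, about 180 g, upright in the rest, pins down. This point: centre of its flat grip, 28 mm along x, 14 mm thick along y (fingers go on these two flat faces), reaching from 26 mm below this point to 22 mm above it. z up, pins side by side along x, their tips 56 mm below this point. Half a turn about z leaves it the same.
- pin_a (a point): Tip of the pin at the spanner's x = +24 mm, on its axis. The pins are 6 mm in diameter, tapered to 3 mm over the last 3 mm, and stand 7 mm out of a foot bar 64 mm (along x) x 22 mm, 8 mm thick.
- pin_b (a point): Tip of the other pin, at the spanner's x = -24 mm.
- rest: Fixed dark wooden rest, 100 x 56 mm, 25 mm high, origin under its centre. In its top are two holes 12 mm wide and 14 mm deep, 48 mm apart along its x; the spanner's pins stand in them with the foot bar lying on the top, so the spanner's x is parallel to the rest's x.
- dial_case: Fixed wooden receiver dial case lying face up, 170 (x) x 150 mm, 70 mm high, origin under its centre, z up. The brass ring turns on its top. The ring's angle is NOT measured: at the start the line through its two holes lies somewhere from 0.1 to 0.9 rad clockwise (seen from above) of the case's x axis. It then needs 0.6 to 1.4 rad of turn to its stop. It sits on a rubber seat: at the stop the turning moment climbs by about 5 N m per rad.
- ring_top (a point): Ring axis at the ring's flat top face, 80 mm above the counter; axes of the case, not turning. Brass ring 72 mm across, 8 mm thick, 26 mm window, two opposite 10 mm through holes 24 mm from the axis; a pin goes in 7 mm, until the foot bar lies on the ring. Turns about the vertical, friction 0.14 N m, stays where left; pins sliding on it under 4 N do not turn it.
- dial_glass (a joint): How far the turning ring has drawn the round dial glass in its window down onto its seat, in m: 0.0003 with the ring at its stop, less by 0.0002 per rad of turn still to go (smaller than the measuring noise).
- rotary_switch: Bystander: black bakelite rotary switch, 44 mm square, 43 mm high; origin under its centre.
- tuning_capacitor: Bystander: silvered tuning capacitor with plates, 75 x 50 mm, 48 mm high; origin under its centre.
- insulator: Bystander: white porcelain knob insulator, 34 mm across, 38 mm high; origin under its centre.
- coupler: Bystander: brass spindle coupler (short tube), 22 mm across, 22 mm high; origin under its centre.
- valve: Bystander: amber glass wireless valve standing on its base, 46 mm across, 85 mm high; origin under its centre.
- screw_dish: Bystander: steel dish, 70 mm across, 22 mm high; origin under its centre.
- driver: Bystander: screwdriver lying on the counter, 170 mm long; origin under its middle, x along it.
There are look-alikes about, which are no part of the job. Leave any orange look-alike of the part that bears spanner_grip alone. Leave any blue look-alike of the rest alone.

How it is judged (in metres and radians):
On the way, in this order (a step that is already met when the one before it is completed fails the run):
1. both pins of the spanner are seated in the ring's two holes, at least 4.5 mm deep, before the ring has been turned to its stop (z of each of pin_a, pin_b in the frame of ring_top below -0.0045 m and horizontal distance between pin_a and ring_top between 0.019 and 0.029 m and horizontal distance between pin_b and ring_top between 0.019 and 0.029 m and value of joint dial_glass below 0.00022 m), for 0.1 s.
2. the ring is turned up to its stop with both pins still in the holes (z of each of pin_a, pin_b in the frame of ring_top below -0.0045 m and horizontal distance between pin_a and ring_top between 0.019 and 0.029 m and horizontal distance between pin_b and ring_top between 0.019 and 0.029 m and value of joint dial_glass above 0.000285 m), for 0.2 s.
At the end, for the whole second after the job is handed in: The ring is at its stop (within 0.075 rad; dial glass drawn down more than 0.285 of 0.3 mm), and the spanner stands released and at rest in its wooden rest: grip over the rest's centre to 8 mm, tilted less than 0.1 rad, both pins at least 3.5 mm down in the rest's holes (value of joint dial_glass above 0.000285 m and horizontal distance between spanner_grip and rest below 0.008 m and angle between spanner_grip's own z axis and vertical below 0.1 rad and z of pin_a in the frame of rest between 0.008 and 0.0215 m and z of pin_b in the frame of rest below 0.0215 m and linear speed of spanner below 0.02 m/s); the robot touches nothing.
It fails at once if the spanner bears on the dial case or its ring with more than 45 N (contact force between spanner and dial_case above 45 N).
It fails at once if the fingers or arm touch the dial case or its ring (contact force between any of the fingers, the arm and dial_case above 1 N).
It fails at once if a bystander is moved by more than 15 mm (distance of any of rotary_switch, tuning_capacitor, insulator, coupler, valve, screw_dish, driver from where it was at the start of the episode above 0.015 m).
It also fails if it takes over 72 s, if anything falls off the work surface, if the arm or the gripper's body presses on something with over 40 N, if the wrist force passes 120 N, or if a joint passes its speed limit or range.

ROBOT

A 6-joint arm with a two-finger parallel gripper is mounted at the origin on the work surface. World frame = base frame: x ahead of the robot, y to its left, z up, the work surface at z = 0. Lengths are in m, angles in degrees, forces in N, time in s.
With the tool pointing down it reaches from about 0.3 to 0.75 m from the base axis. Payload 8.5 kg.
Tool frame: the origin (TCP) lies at the very end of the fingers, on their centre line; the grasp point (between the pads) lies 19 mm behind it (env.grip_point_offset is the distance from the TCP to the grasp point, in m); z points along the fingers, y is the direction in which the jaws open and shut (so a half turn about z gives the same grasp; the last joint's range is limited). The gripper opens to 85 mm and grips with 20 to 120 N. Pads are 22 mm wide; open, the fingers measure 114 mm over their backs; the gripper's body (76 mm by 85 mm) begins 54 mm behind the grasp point. The pads swing forward as they close: fully open they stand 13 mm farther back than shut.
Start: joints at [61.117, 21.807, 74.336, -0, 83.858, -12.336], TCP at [0.157, 0.527, 0.231] pointing down, gripper open.
Joint ranges: [-178.18, 178.18], [-50.72, 133.34], [12.68, 142.11], [-81.47, 261.47], [9.98, 163.14], [-165.26, 165.26]. Speed limits (degrees/s): [136.94, 136.94, 180, 180, 180, 180].

INTERFACE

Orientations are given as a 3x3 rotation matrix whose columns are the frame's x, y, z axes.
In Python, from rig import env gives the robot as it stands.
- The arm moves only by the tool move_arm, never from a script. Its argument "moves" is a list of rows, each a list of 4 numbers: the shift along the tool's x, y, z in mm, then the turn about the tool's z in rad. In form: [[tx, ty, tz, spin], ...]. A call has 1 to 20 rows; each row is the pose to reach, as a shift and turn from the pose commanded when the call began, along the tool's axes at that moment; what a row does not reach only later rows make up. A row lasts 1/10 s, in which the tool goes at most 50 mm and 8.59 degrees, less where a joint would pass 70% of its speed; a pose out of reach is approached as far as the arm can. A call with a gripper value outside its range is refused whole. "grip" is the closure, from 0 (fully open) to 1 (shut), set as the call begins (left out, the last holds). The fingers move at their own pace and stop on an object; "grip_force" is the grip in N (left out, the last holds). Time passes only in rows, so rows that repeat a pose let the fingers close. It gives the time, the measured TCP pose, the force and the opening at its end, in the units of the state.
- env.observe(): the state, without advancing time (a new reading comes with each control period).
- env.get_image(name): name is "side" or "top" or "wrist"; returns the picture (480x640x3 uint8, red, green, blue); there is no depth.
- env.get_calibration(name): a dict with "fovy" (degrees; the focal length in pixels is half the picture's height over the tangent of half this angle, whatever the lens; pixels are square), "cx", "cy" (the principal point, pixels), "extrinsics" (4x4, takes a point from world to camera coordinates); the wrist camera has in their place "tool_from_camera" (4x4, takes a point from camera to tool coordinates, whose origin is the TCP and whose axes are the flange's). Camera axes: x right, y up, looking along -z (the intrinsics and any distortion apply to the point x, -y, -z); pixel columns grow to the right and rows downward; lengths in m; the calibration is good to about 2 mm. The wrist camera is an equidistant fisheye: a pixel r from the principal point sees the ray r / f radians off the axis. A picture is of the moment at which its call begins: read the wrist's pose just before it. get_calibration takes no time and is no camera call.
- env.close_job(): hands the job in, once; it reports no verdict.
Trained networks look in the newest picture that a camera, given by its name, has taken for a name from the list of things; names that differ only in an ending like _2 or _b are one class to them, and where a whole thing is asked for, a point or a joint stands for the part that bears it (a point fixed in the world has none). Each returns a list of dicts, best first, with "conf" (0 to 1); they miss things now and then, are a little off and sometimes report something else, mostly with a low value. They report only what shows in the picture. A call takes as long as a camera call. They do not tell look-alikes from the thing itself.
- env.silhouettes(camera, name): "region" (480x640 bool, what is visible of it) and "point" ([row, column] in pixels, amid what is visible of it).
- env.tip_of(camera, name): "point" ([row, column] in pixels: a listed point, or the origin of a listed thing).
The state is a dict: "time_s": time; "q": joint angles; "qvel": joint speeds; "joint_efforts": joint torques, N m; "position": TCP position; "tool_rot": TCP orientation; "ft_force": force on the tool from outside, world axes, zero at the start; "wrist_torque": the same for the moment, N m; "grip_width": finger opening in m.
Only numpy, scipy, OpenCV 4.12 (cv2) and the standard library are available. Lean on these libraries where they do the work, as an engineer would, in place of code of your own. Each camera call takes 0.05 s, during which the arm holds its last target.

## Working session

There is one attempt and no reset: what is moved stays moved. The work goes in short steps, Python scripts to look and compute and a tool call to move; the robot and the scene stay as the last step left them, time stands still between calls to the robot, and variables do not carry over. Pictures are saved under pics/ and viewed, and the job is handed in when it is done.

Besides the shell and the picture viewer there is one more tool, called after "Request:" by a JSON object that holds its "name" and its "arguments", one argument or row to a line. move_arm: Moves the arm, as the interface text tells. Its arguments: {"type":"object","properties":{"moves":{"type":"array"},"grip":{"type":"number"},"grip_force":{"type":"number"}},"required":["moves"]}

```bash
ls; mkdir -p pics; python3 - <<'E'
from rig import env
import cv2,numpy as np
s=env.observe(); print(s)
for n in ("side","top","wrist"):
    im=env.get_image(n); cv2.imwrite(f"pics/a_{n}.png",im[:,:,::-1]); print(n,env.get_calibration(n))
E
```

```text
pics
{'time_s': 0.0, 'q': array([ 6.11180776e+01,  2.18425323e+01,  7.43854954e+01, -7.97478466e-04,
        8.38566883e+01, -1.23357877e+01]), 'qvel': array([ 0.09770575,  0.01509789,  0.01869913,  0.02198487, -0.05327302,
       -0.00655912]), 'joint_efforts': array([-1.24162911e-03, -4.48468029e+01, -2.31276637e+01, -2.35598191e-04,
        4.79334718e-03, -1.08744732e-05]), 'position': array([0.15649563, 0.52696362, 0.23069295]), 'tool_rot': array([[-9.58591055e-01,  2.84785351e-01, -7.02041598e-04],
       [ 2.84786056e-01,  9.58590219e-01, -1.30134625e-03],
       [ 3.02365860e-04, -1.44739054e-03, -9.99998907e-01]]), 'ft_force': array([ 0.52243655, -0.77034064,  0.19543616]), 'wrist_torque': array([0.0087424 , 0.0527685 , 0.02514096]), 'grip_width': 0.08549552161887848}
side {'fovy': 45.51462133356634, 'cx': 322.04558394735113, 'cy': 237.59011886063692, 'extrinsics': array([[ 0.9682425 , -0.24946581,  0.01653071, -0.57190326],
       [ 0.13486237,  0.57682294,  0.80565963, -0.13970025],
       [-0.21051982, -0.77784453,  0.59214804, -1.03359803],
       [ 0.        ,  0.      
[... 217 characters left out ...]
     [ 9.87449827e-01, -8.67761460e-03,  1.57694443e-01,
        -5.91514662e-01],
       [-1.57670962e-01,  3.33090814e-03,  9.87486087e-01,
        -1.44885937e+00],
       [ 0.00000000e+00,  0.00000000e+00,  0.00000000e+00,
         1.00000000e+00]])}
wrist {'fovy': 65.70646984690485, 'cx': 319.6740582973729, 'cy': 236.0003307111283, 'tool_from_camera': array([[ 1.03540769e-03,  9.53151179e-01,  3.02492575e-01,
         7.65689029e-02],
       [ 9.99999248e-01, -7.88260241e-04, -9.39116386e-04,
        -8.02314616e-04],
       [-6.56677020e-04,  3.02493320e-01, -9.53151279e-01,
        -1.42643024e-01],
       [ 0.00000000e+00,  0.00000000e+00,  0.00000000e+00,
         1.00000000e+00]])}
```

View pics/a_top.png

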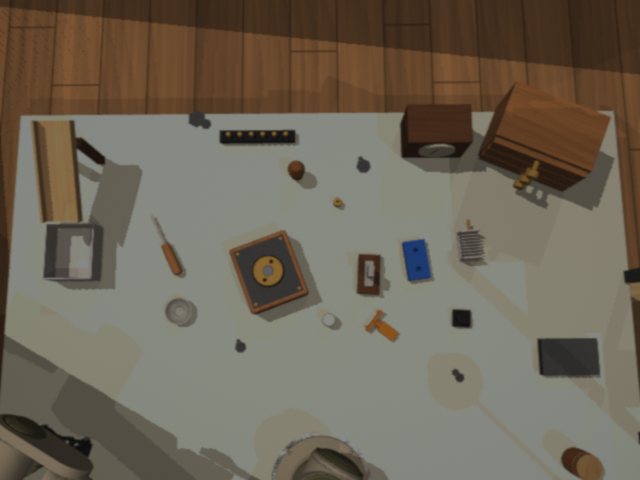

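View pics/a_side.png

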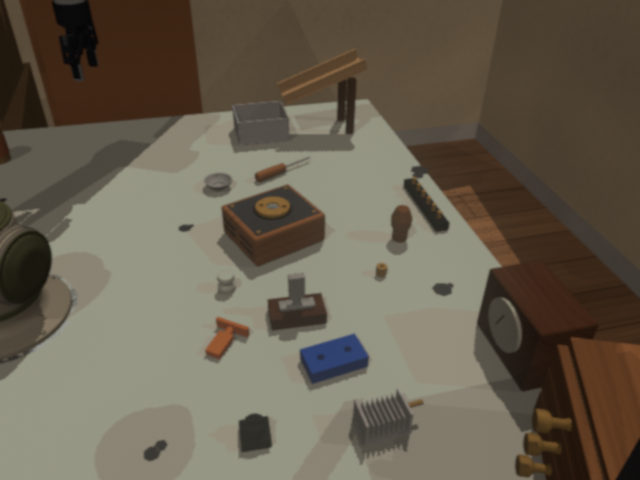

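View pics/a_wrist.png

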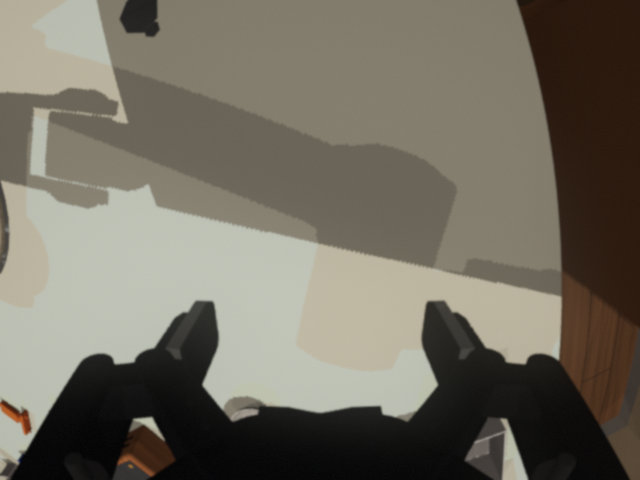

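Candidates for the spanner: the steel one standing in the dark brown rest (top 369,273; side 297,300), and the orange look-alike lying at (382,326). For the rest: the brown one (369,273) and the blue look-alike (417,260). I choose the steel spanner in the brown rest. Next I'll take measurements and a close crop.

```bash
cat > h.py <<'E'
from rig import env
import cv2,numpy as np
def cam(n):
    c=env.get_calibration(n); f=240/np.tan(np.radians(c['fovy'])/2); return c,f
def proj(n,P):
    c,f=cam(n); p=c['extrinsics']@np.append(P,1); return np.array([c['cy']-f*p[1]/-p[2], c['cx']+f*p[0]/-p[2]])
def ray(n,rc):
    c,f=cam(n); d=np.array([(rc[1]-c['cx'])/f,-(rc[0]-c['cy'])/f,-1.]); E=c['extrinsics']; R=E[:3,:3]
    return -R.T@E[:3,3], R.T@d
def atz(n,rc,z):
    o,d=ray(n,rc); return o+d*(z-o[2])/d[2]
def wray(rc,s):
    c,f=cam('wrist'); x=(rc[1]-c['cx'])/f; y=(rc[0]-c['cy'])/f; r=np.hypot(x,y); k=np.sin(r)/r if r>0 else 1
    d=np.array([x*k,-y*k,-np.cos(r)]); T=c['tool_from_camera']
    return s['position']+s['tool_rot']@T[:3,3], s['tool_rot']@T[:3,:3]@d
def watz(rc,z,s):
    o,d=wray(rc,s); return o+d*(z-o[2])/d[2]
def wproj(P,s):
    c,f=cam('wrist'); T=c['tool_from_camera']; p=T[:3,:3].T@(s['tool_rot'].T@(P-s['position'])-T[:3,3])
    x,y,z=p[0],-p[1],-p[2]; h=np.hypot(x,y); th=np.arctan2(h,z); return np.array([c['cy']+f*th*y/h,c['cx']+f*th*x/h])
def tri(rays):
    A=np.zeros((3,3));b=np.zeros(3)
    for o,d in rays:
        d=d/np.linalg.norm(d); M=np.eye(3)-np.outer(d,d); A+=M;b+=M@o
    return np.linalg.solve(A,b)
E
python3 - <<'E'
from h import *
for n in ("top","side"):
    im=env.get_image(n)
    cen=(369,273) if n=="top" else (297,300)
    x,y=cen; a=im[y-50:y+50,x-60:x+60]; b=(im[215:325,215:325] if n=="top" else im[175:270,210:340])
    cv2.imwrite(f"pics/c_{n}.png",np.hstack([cv2.resize(a,(400,400),interpolation=2),cv2.resize(b,(400,400),interpolation=2)])[:,:,::-1])
    for nm in ("spanner_grip","pin_a","rest","dial_case","ring_top","rotary_switch","tuning_capacitor","insulator","coupler","valve","screw_dish","driver"):
        r=env.tip_of(n,nm)
        for q in r[:3]:
            z={"ring_top":.08,"spanner_grip":.081,"pin_a":.025}.get(nm,0)
            print(n,nm,np.round(q['point'],1),round(q['conf'],2),np.round(atz(n,q['point'],z),4))
E
```

```text
top spanner_grip [330.5 387.1] 0.83 [ 0.3658 -0.1635  0.081 ]
top spanner_grip [244.2 468.4] 0.61 [ 0.5738 -0.3691  0.081 ]
top pin_a [327.7 364.4] 0.94 [ 0.3736 -0.1134  0.025 ]
top pin_a [266.2 372. ] 0.81 [ 0.5279 -0.1359  0.025 ]
top pin_a [308.1 376.3] 0.55 [ 0.4221 -0.1443  0.025 ]
top rest [259.9 411.8] 0.91 [ 0.5463 -0.2415  0.    ]
top rest [277.8 364.9] 0.77 [ 0.501  -0.1192  0.    ]
top dial_case [275.8 269.4] 0.91 [0.5083 0.1265 0.    ]
top ring_top [268.8 268.5] 0.83 [0.5175 0.1222 0.08  ]
top ring_top [273.5 367.8] 0.68 [ 0.5038 -0.1202  0.08  ]
top rotary_switch [319.8 458.7] 0.83 [ 0.3917 -0.3558  0.    ]
top tuning_capacitor [244.4 468.5] 0.62 [ 0.5855 -0.3901  0.    ]
top insulator [319.9 329.9] 0.46 [ 0.3944 -0.0279  0.    ]
top coupler [202.4 336.4] 0.47 [ 0.7001 -0.0486  0.    ]
top valve [175.2 295. ] 0.66 [0.7746 0.0599 0.    ]
top screw_dish [308.1 178.9] 0.75 [0.4277 0.3569 0.    ]
top driver [243.2 167.6] 0.63 [0.5955 0.391  0.    ]
side spanner_grip [287.  293.4] 0.91 [ 0.5032 -0.1362  0.081 ]
side spanner_grip [345.2 217.6] 0.76 [ 0.3623 -0.2408  0.081 ]
s
[... 262 characters left out ...]
2552  0.    ]
side dial_case [234.2 273.7] 0.73 [0.5164 0.1343 0.    ]
side ring_top [206.5 272.1] 0.6 [0.5136 0.1224 0.08  ]
side rotary_switch [437.3 253.4] 0.61 [ 0.3946 -0.3575  0.    ]
side tuning_capacitor [424.4 380. ] 0.74 [ 0.5825 -0.3808  0.    ]
side insulator [288.9 224.8] 0.92 [ 0.3922 -0.0206  0.    ]
side valve [238.  402.4] 0.65 [0.7857 0.057  0.    ]
side valve [170.8 286.4] 0.61 [0.599  0.3998 0.    ]
side valve [303.7 305.5] 0.35 [ 0.5337 -0.097   0.    ]
side screw_dish [185.2 216.9] 0.55 [0.4182 0.3679 0.    ]
side driver [172.6 284.5] 0.9 [0.5924 0.3918 0.    ]
side driver [188.4 215.7] 0.49 [0.4138 0.3535 0.    ]
side driver [270.9 379.5] 0.21 [ 0.7004 -0.0378  0.    ]
```

View pics/c_top.png

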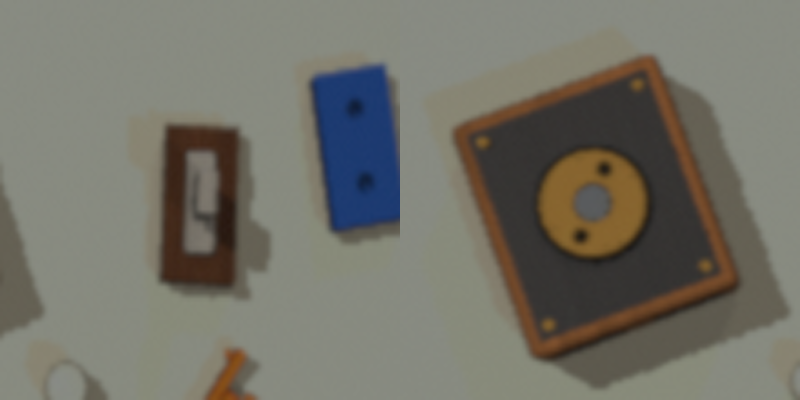

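View pics/c_side.png

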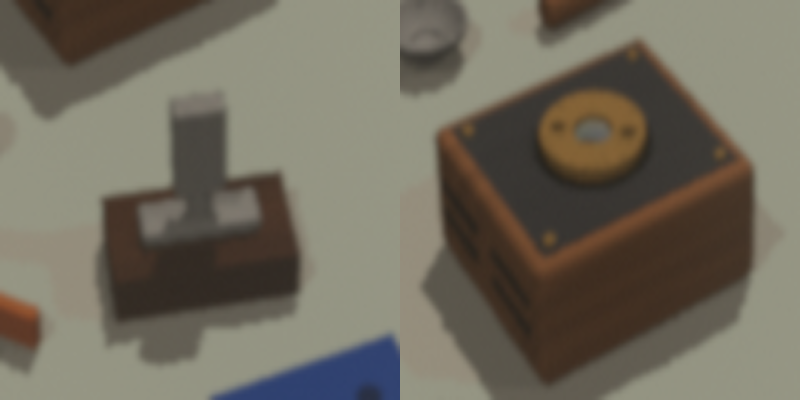

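Request:
{"name": "move_arm", "arguments": {
  "moves": [
    [-40,-25,-2,0],
    [-80,-50,-4,0],
    [-120,-75,-6,0],
    [-160,-100,-8,0],
    [-200,-125,-10,0],
    [-240,-150,-12,0],
    [-280,-175,-14,0],
    [-320,-200,-16,0],
    [-360,-225,-18,0],
    [-400,-250,-20,0],
    [-430,-270,-20,0],
    [-458,-284,-20,0],
    [-458,-284,-20,0],
    [-458,-284,-20,0],
    [-458,-284,-20,0]
  ]
}}

```text
time_s: 2.95
position: [0.5141, 0.1253, 0.2514]
tool_rot: [[-0.959, 0.284, -0.0], [0.284, 0.959, 0.0], [0.0, 0.0, -1.0]]
ft_force: [0.2, -0.4, 0.1]
grip_width: 0.0855
```

```bash
python3 - <<'E'
from h import *
s=env.observe(); print(s['time_s'],s['position'],s['qvel'].max())
im=env.get_image("wrist"); cv2.imwrite("pics/w1.png",im[:,:,::-1])
for nm in ("ring_top","dial_case"):
    for q in env.tip_of("wrist",nm): print(nm,q['point'],q['conf'],watz(q['point'],.08 if nm=="ring_top" else 0,s))
E
```

```text
2.95 [0.51408897 0.12530507 0.2514466 ] 0.44419135892605777
dial_case [196.3, 319.5] 0.71 [0.51723103 0.12373614 0.        ]
```

View pics/w1.png

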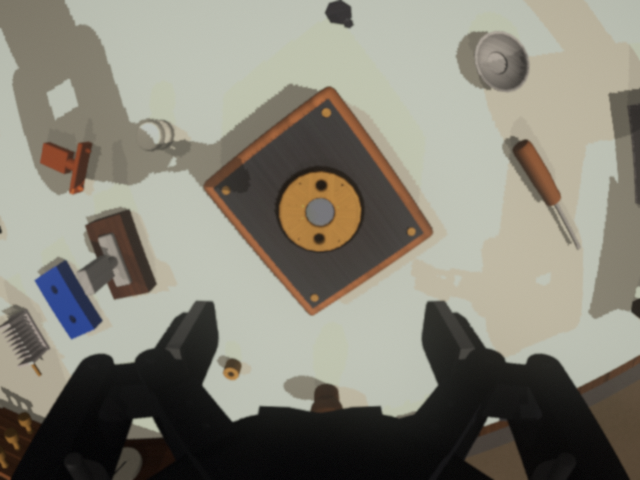

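The ring is at (320,212) with its holes at (320,186) and (319,239). The steel spanner in the brown rest shows at about (105,265).

```bash
cat > ringm.py <<'E'
from h import *
def ringfit(im,s,near,rad=60,z=.08):
    hsv=cv2.cvtColor(im,cv2.COLOR_RGB2HSV)
    m=((hsv[...,0]>10)&(hsv[...,0]<28)&(hsv[...,1]>120)&(hsv[...,2]>90)).astype(np.uint8)
    yy,xx=np.mgrid[:480,:640]; m[(xx-near[1])**2+(yy-near[0])**2>rad**2]=0
    n,l,st,ce=cv2.connectedComponentsWithStats(m); k=1+np.argmax(st[1:,4]); m=(l==k).astype(np.uint8)
    cs,h=cv2.findContours(m,cv2.RETR_CCOMP,cv2.CHAIN_APPROX_NONE)
    out=[]
    for c,hh in zip(cs,h[0]):
        if hh[3]<0:
            P=np.array([watz((p[0][1],p[0][0]),z,s)[:2] for p in c]); 
            (cx,cy),(a,b),_=cv2.fitEllipse((P*1e4).astype(np.float32)); print('outer',cx/1e4,cy/1e4,a/1e4,b/1e4)
        elif cv2.contourArea(c)>20:
            M=cv2.moments(c); rc=(M['m01']/M['m00'],M['m10']/M['m00']); w=watz(rc,z,s); print('hole',np.round(rc,1),np.round(w,4),cv2.contourArea(c)); out.append(w)
    return out
E
python3 - <<'E'
from ringm import *
s=env.observe(); im=cv2.imread("pics/w1.png")[:,:,::-1].copy()
ringfit(im,s,(212,320))
# case top corners at z=.07
for rc in ((88,329),(184,206),(233,432),(313,311)): print(rc,watz(rc,.07,s))
# rest corners top z .025
for rc in ((207,125),(222,88),(290,157),(299,117)): print(rc,watz(rc,.025,s))
E
```

```text
outer 0.51545888671875 0.12447032470703125 0.07104952392578125 0.07137852172851562
hole [238.1 318.6] [0.5379 0.1169 0.08  ] 89.0
hole [211.5 319.7] [0.5149 0.1246 0.08  ] 701.0
hole [184.9 320.9] [0.4927 0.1323 0.08  ] 105.0
(88, 329) [0.41451677 0.16249736 0.07      ]
(184, 206) [0.46255445 0.03231091 0.07      ]
(233, 432) [0.56643586 0.21977863 0.07      ]
(313, 311) [0.61406208 0.0864449  0.07      ]
(207, 125) [ 0.4586771  -0.08624286  0.025     ]
(222, 88) [ 0.45870249 -0.14518234  0.025     ]
(290, 157) [ 0.56296773 -0.0898279   0.025     ]
(299, 117) [ 0.56071439 -0.15242045  0.025     ]
```

Request:
{"name": "move_arm", "arguments": {
  "moves": [
    [-12,-48,0,-0.05],
    [-24,-96,0,-0.1],
    [-36,-144,0,-0.15],
    [-48,-192,0,-0.2],
    [-61,-240,0,-0.25],
    [-61,-243,0,-0.25],
    [-61,-243,0,-0.25],
    [-61,-243,0,-0.25]
  ]
}}

```text
time_s: 3.9
position: [0.504, -0.1245, 0.2515]
tool_rot: [[-0.999, 0.038, 0.0], [0.038, 0.999, 0.0], [-0.0, 0.0, -1.0]]
ft_force: [0.3, 0.0, -0.2]
grip_width: 0.0854
```

```bash
python3 - <<'E'
from h import *
s=env.observe(); print(s['time_s'],s['position'],s['tool_rot'][:,0])
im=env.get_image("wrist"); cv2.imwrite("pics/w2.png",im[:,:,::-1])
for nm,z in (("spanner_grip",.074),("pin_a",.018),("rest",0)):
    for q in env.tip_of("wrist",nm): print(nm,q['point'],q['conf'],watz(q['point'],z,s))
x,y=320,212
cv2.imwrite("pics/w2c.png",cv2.resize(im[130:300,220:420],None,fx=3,fy=3,interpolation=2)[:,:,::-1])
E
```

```text
3.9 [ 0.50402927 -0.1244671   0.25148702] [-9.99285276e-01  3.78010057e-02 -1.45952996e-04]
spanner_grip [66.4, 266.2] 0.93 [ 0.37665477 -0.16572109  0.074     ]
spanner_grip [214.5, 320.9] 0.75 [ 0.50888598 -0.12419843  0.074     ]
pin_a [181.5, 318.1] 0.94 [ 0.48821562 -0.12607928  0.018     ]
pin_a [225.7, 316.7] 0.85 [ 0.53516902 -0.12933108  0.018     ]
pin_a [113.3, 295.3] 0.83 [ 0.41770617 -0.14615154  0.018     ]
pin_a [78.1, 323.6] 0.79 [ 0.38310747 -0.11671884  0.018     ]
rest [234.3, 210.9] 0.95 [ 0.54571987 -0.25103691  0.        ]
rest [201.4, 317.4] 0.89 [ 0.51296149 -0.12782813  0.        ]
```

View pics/w2c.png

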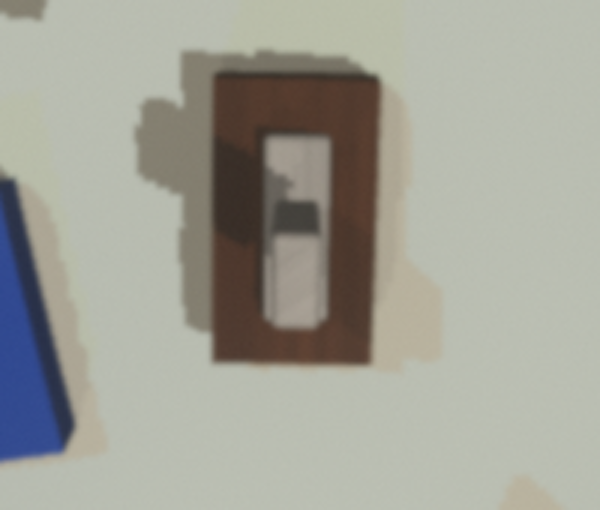

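```bash
python3 - <<'E'
from h import *
s=env.observe()
f=lambda c,r,z: watz((130+r/3,220+c/3),z,s)
C=[f(*p,.025) for p in ((214,73),(379,77),(212,362),(371,364))]; print(np.round(C,4),np.mean(C,0))
F=[f(*p,.033) for p in ((265,135),(330,135),(265,320),(328,320))]; print('foot',np.round(F,4),np.mean(F,0))
T=[f(*p,.096) for p in ((273,235),(320,235),(276,328),(320,328))]; print('top',np.round(T,4),np.mean(T,0))
d=C[2]-C[0];print(np.degrees(np.arctan2(d[1],d[0])));d=C[3]-C[1];print(np.degrees(np.arctan2(d[1],d[0])))
E
```

```text
[[ 0.4587 -0.1516  0.025 ]
 [ 0.4621 -0.0972  0.025 ]
 [ 0.5598 -0.1579  0.025 ]
 [ 0.5625 -0.1019  0.025 ]] [ 0.51077889 -0.12715824  0.025     ]
foot [[ 0.4791 -0.1354  0.033 ]
 [ 0.4799 -0.1142  0.033 ]
 [ 0.5424 -0.1381  0.033 ]
 [ 0.5431 -0.1167  0.033 ]] [ 0.51113291 -0.12611381  0.033     ]
top [[ 0.4979 -0.1322  0.096 ]
 [ 0.4984 -0.1193  0.096 ]
 [ 0.5248 -0.1325  0.096 ]
 [ 0.5252 -0.1201  0.096 ]] [ 0.5115631  -0.12598714  0.096     ]
-3.5336239809868735
-2.6478677415676626
```

Request:
{"name": "move_arm", "arguments": {
  "moves": [
    [-7.4,-1.5,40,0.012],
    [-7.4,-1.5,85,0.012],
    [-7.4,-1.5,130,0.012],
    [-7.4,-1.5,165,0.012],
    [-7.4,-1.5,185,0.012],
    [-7.4,-1.5,196,0.012],
    [-7.4,-1.5,196,0.012],
    [-7.4,-1.5,196,0.012]
  ]
}}

```text
time_s: 4.9
position: [0.512, -0.1276, 0.0563]
tool_rot: [[-0.999, 0.05, 0.001], [0.05, 0.999, -0.001], [-0.002, -0.001, -1.0]]
ft_force: [-0.0, -0.1, 0.8]
grip_width: 0.0855
```

```bash
python3 - <<'E'
from h import *
s=env.observe(); print(s['time_s'],s['position'],s['ft_force'],s['wrist_torque'])
im=env.get_image("wrist"); cv2.imwrite("pics/w3.png",im[:,:,::-1])
E
```

```text
4.9 [ 0.51202286 -0.12755621  0.05628809] [-0.03938016 -0.05096328  0.80000161] [ 0.01142433 -0.00234373  0.0160227 ]
```

View pics/w3.png

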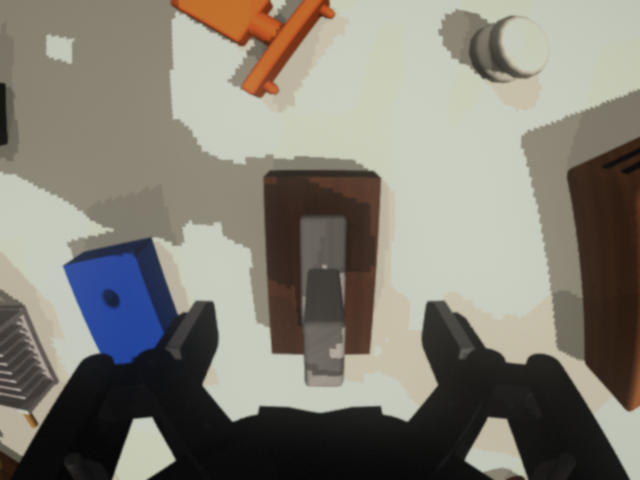

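The spanner stands centred between the jaws at (323,330), so I'll close on it.

Request:
{"name": "move_arm", "arguments": {
  "moves": [
    [0,0,0,0],
    [0,0,0,0],
    [0,0,0,0],
    [0,0,0,0],
    [0,0,0,0],
    [0,0,0,0],
    [0,0,0,0],
    [0,0,0,0],
    [0,0,0,0],
    [0,0,0,0]
  ],
  "grip": 1,
  "grip_force": 90
}}

```text
time_s: 5.95
position: [0.5114, -0.1276, 0.0553]
tool_rot: [[-0.999, 0.051, -0.0], [0.051, 0.999, 0.0], [0.0, 0.0, -1.0]]
ft_force: [-0.2, 0.2, -1.9]
grip_width: 0.0135
```

```bash
python3 - <<'E'
from h import *
s=env.observe(); print(s['time_s'],s['position'],s['ft_force'],s['wrist_torque'],s['grip_width'])
E
```

```text
5.95 [ 0.51136675 -0.12755992  0.05525652] [-0.24389939  0.23689437 -1.8761635 ] [-0.0041249   0.00630669  0.00185519] 0.01346388582282381
```

Request:
{"name": "move_arm", "arguments": {
  "moves": [
    [0,0,-10,0],
    [0,0,-40,0],
    [0,0,-85,0],
    [0,0,-115,0],
    [2,30,-125,0.03],
    [3,75,-125,0.1],
    [5,120,-125,0.18],
    [6,165,-125,0.25],
    [7,205,-125,0.277],
    [8,235,-125,0.277],
    [9,252,-125,0.277],
    [9,252,-125,0.277],
    [9,252,-110,0.277],
    [9,252,-90,0.277],
    [9,252,-80,0.277],
    [9,252,-80,0.277],
    [9,252,-80,0.277]
  ]
}}

```text
time_s: 7.65
position: [0.5156, 0.1241, 0.136]
tool_rot: [[-0.947, 0.322, 0.001], [0.322, 0.947, -0.0], [-0.001, 0.0, -1.0]]
ft_force: [1.0, -1.0, -1.2]
grip_width: 0.0127
```

```bash
python3 - <<'E'
from ringm import *
s=env.observe(); print(s['time_s'],s['position'],s['tool_rot'][:,0],s['ft_force'],s['wrist_torque'],s['grip_width'])
im=env.get_image("wrist"); cv2.imwrite("pics/w4.png",im[:,:,::-1])
cv2.imwrite("pics/w4c.png",cv2.resize(im[200:440,220:420],None,fx=2.5,fy=2.5,interpolation=2)[:,:,::-1])
E
```

```text
7.65 [0.51559628 0.12413547 0.13601453] [-9.46584142e-01  3.22455976e-01 -7.78014234e-04] [ 0.96203854 -0.99607099 -1.24866788] [ 0.01509266 -0.02710222 -0.07105319] 0.012688824724177367
```

View pics/w4c.png

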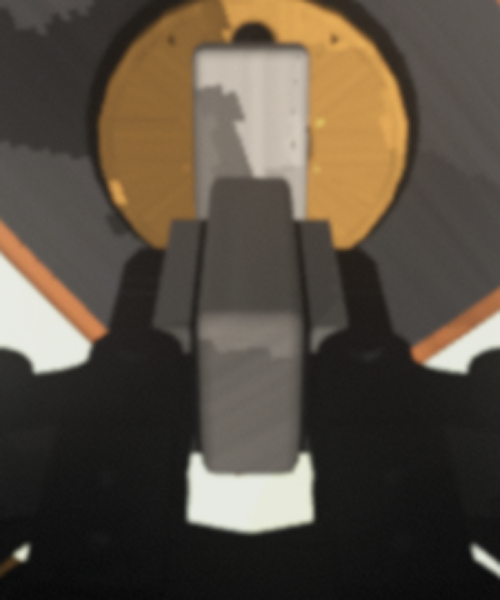

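```bash
python3 - <<'E'
from h import *
s=env.observe()
R=s['tool_rot']
c=lambda P: np.round((wproj(np.array(P),s)-[200,220])*2.5,1)[::-1]
for dx in(0,):
  for y in (-11,11):
    print('foot top corner',c(s['position']+R@np.array([.032,y/1e3,.022])))
    print('foot bottom corner',c(s['position']+R@np.array([.032,y/1e3,.030])))
    print('grip top', c(s['position']+R@np.array([.014,y/11*7/1e3,-.041])),c(s['position']+R@np.array([-.014,y/11*7/1e3,-.041])))
u=(np.array([.4927,.1323])-np.array([.5379,.1169]));u/=np.linalg.norm(u)
ctr=np.array([.5152,.1245])
for k in (.019,.024,.029): print('hole',k,c([*(ctr+u*k),.08]))
print('ring near edge',c([*(ctr+u*.036),.08]))
v=np.array([-u[1],u[0]])
print('ring lat edge',c([*(ctr+v*.036),.08]),c([*(ctr-v*.036),.08]))
E
```

```text
foot top corner [192.7  50. ]
foot bottom corner [195.1  39.1]
grip top [199.2 316.7] [204.3 480.3]
foot top corner [312.4  50.1]
foot bottom corner [309.6  39.2]
grip top [309.1 316.7] [302.6 480.2]
hole 0.019 [251.9  63.5]
hole 0.024 [252.   41.8]
hole 0.029 [252.   19.8]
ring near edge [252.1 -11.4]
ring lat edge [ 95.9 142.7] [407.4 142.9]
```

Request:
{"name": "move_arm", "arguments": {
  "moves": [
    [-0.5,0.4,6,0],
    [-0.5,0.4,12,0],
    [-0.5,0.4,16,0],
    [-0.5,0.4,18,0],
    [-0.5,0.4,19.5,0],
    [-0.5,0.4,20.5,0],
    [-0.5,0.4,21.5,0],
    [-0.5,0.4,21.5,0],
    [-0.5,0.4,21.5,0]
  ]
}}

```text
time_s: 8.6
position: [0.5158, 0.1248, 0.1139]
tool_rot: [[-0.947, 0.322, 0.0], [0.322, 0.947, 0.0], [-0.0, 0.0, -1.0]]
ft_force: [0.2, -0.3, -0.9]
grip_width: 0.013
```

```bash
cat > st.py <<'E'
from h import *
s=env.observe(); a=np.degrees(np.arctan2(s['tool_rot'][1,0],s['tool_rot'][0,0]))
print('t',round(s['time_s'],2),'p',np.round(s['position']*1e3,2),'ang',round(a,2),'F',np.round(s['ft_force'],2),'M',np.round(s['wrist_torque'],3),'w',round(s['grip_width'],4),'q6',round(s['q'][5],1))
E
python3 st.py
```

```text
t 8.6 p [515.83 124.8  113.91] ang 161.22 F [ 0.19 -0.32 -0.93] M [-0.034 -0.02   0.021] w 0.013 q6 -70.4
```

Request:
{"name": "move_arm", "arguments": {
  "moves": [
    [0,0,1,0],
    [0,0,2,0],
    [0,0,2.6,0],
    [0,0,3,0],
    [0,0,3,0],
    [0,0,3,0]
  ]
}}

```text
time_s: 9.2
position: [0.5158, 0.1248, 0.1108]
tool_rot: [[-0.947, 0.322, 0.0], [0.322, 0.947, 0.0], [-0.0, 0.0, -1.0]]
ft_force: [0.3, -0.3, -1.5]
grip_width: 0.0126
```

```bash
python3 st.py; python3 - <<'E'
from h import *
im=env.get_image("wrist"); cv2.imwrite("pics/w5c.png",cv2.resize(im[170:410,220:420],None,fx=2.5,fy=2.5,interpolation=2)[:,:,::-1])
im=env.get_image("side"); cv2.imwrite("pics/s5c.png",cv2.resize(im[130:280,190:350],None,fx=4,fy=4,interpolation=2)[:,:,::-1])
E
```

```text
t 9.2 p [515.81 124.79 110.83] ang 161.22 F [ 0.32 -0.32 -1.49] M [ 0.019 -0.009 -0.021] w 0.0126 q6 -70.4
```

View pics/w5c.png

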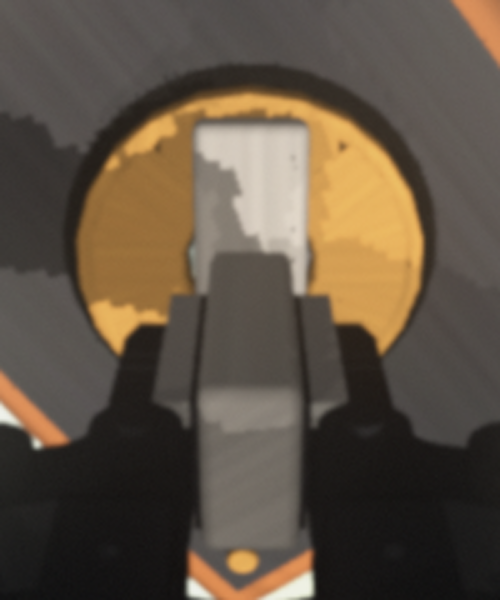

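View pics/s5c.png

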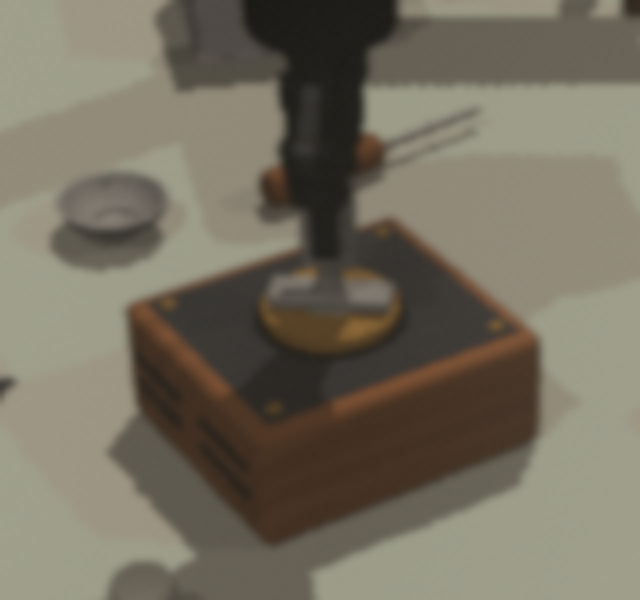

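Request:
{"name": "move_arm", "arguments": {
  "moves": [
    [0,0,0,0.04],
    [0,-0.1,0,0.09],
    [0,-0.2,0,0.14],
    [0,-0.3,0,0.19],
    [0,-0.4,0,0.24],
    [0,-0.5,0,0.29],
    [0,-0.6,0,0.34],
    [0,-0.7,0,0.39],
    [0,-0.7,0,0.44],
    [0,-0.7,0,0.48],
    [0,-0.7,0,0.48],
    [0,-0.7,0,0.48]
  ]
}}

```text
time_s: 10.5
position: [0.5155, 0.1242, 0.1108]
tool_rot: [[-0.692, 0.722, -0.0], [0.722, 0.692, 0.0], [0.0, -0.0, -1.0]]
ft_force: [-1.6, 0.3, -0.9]
grip_width: 0.0128
```

```bash
python3 st.py
```

```text
t 10.5 p [515.47 124.16 110.83] ang 133.79 F [-1.62  0.33 -0.86] M [0.023 0.21  0.116] w 0.0128 q6 -43.0
```

Request:
{"name": "move_arm", "arguments": {
  "moves": [
    [0,-0.2,0,0.03],
    [0,-0.3,0,0.06],
    [0,-0.4,0,0.09],
    [0,-0.5,0,0.12],
    [0,-0.5,0,0.15],
    [0,-0.5,0,0.15]
  ]
}}

```text
time_s: 11.1
position: [0.5153, 0.1239, 0.1108]
tool_rot: [[-0.574, 0.819, 0.0], [0.819, 0.574, 0.0], [0.0, 0.0, -1.0]]
ft_force: [0.1, 1.5, -1.6]
grip_width: 0.0126
```

```bash
python3 st.py
```

```text
t 11.1 p [515.28 123.91 110.83] ang 125.05 F [ 0.13  1.5  -1.58] M [ 0.453 -0.069  0.088] w 0.0126 q6 -34.4
```

Request:
{"name": "move_arm", "arguments": {
  "moves": [
    [0,0,0,0.03],
    [0,0,0,0.06],
    [0,0,0,0.08],
    [0,0,0,0.08]
  ]
}}

```text
time_s: 11.5
position: [0.5152, 0.1238, 0.1108]
tool_rot: [[-0.508, 0.862, 0.0], [0.862, 0.508, 0.0], [0.0, 0.0, -1.0]]
ft_force: [0.3, 2.0, -0.9]
grip_width: 0.0127
```

```bash
python3 st.py
```

```text
t 11.5 p [515.21 123.84 110.85] ang 120.51 F [ 0.33  2.01 -0.94] M [0.488 0.045 0.121] w 0.0127 q6 -29.8
```

Request:
{"name": "move_arm", "arguments": {
  "moves": [
    [0,0,0,0.03],
    [0,0,0,0.06],
    [0,0,0,0.06]
  ]
}}

```text
time_s: 11.8
position: [0.5152, 0.1238, 0.1108]
tool_rot: [[-0.455, 0.89, -0.0], [0.89, 0.455, 0.0], [0.0, -0.0, -1.0]]
ft_force: [-1.0, 2.6, -0.8]
grip_width: 0.0126
```

```bash
python3 st.py
```

```text
t 11.8 p [515.17 123.82 110.82] ang 117.07 F [-1.03  2.62 -0.79] M [0.456 0.021 0.176] w 0.0126 q6 -26.4
```

Request:
{"name": "move_arm", "arguments": {
  "moves": [
    [0.2,0.1,0,0.03],
    [0.4,0.2,0,0.06],
    [0.4,0.2,0,0.06]
  ]
}}

```text
time_s: 12.1
position: [0.5151, 0.124, 0.1108]
tool_rot: [[-0.402, 0.916, -0.0], [0.916, 0.402, -0.001], [-0.0, -0.001, -1.0]]
ft_force: [-1.0, 0.5, -0.2]
grip_width: 0.0127
```

```bash
python3 st.py
```

```text
t 12.1 p [515.11 123.98 110.81] ang 113.68 F [-1.    0.53 -0.18] M [0.098 0.189 0.131] w 0.0127 q6 -22.9
```

Request:
{"name": "move_arm", "arguments": {
  "moves": [
    [0,0,0,0.03],
    [0,0,0,0.06],
    [0,0,0,0.06]
  ]
}}

```text
time_s: 12.4
position: [0.5151, 0.124, 0.1108]
tool_rot: [[-0.346, 0.938, -0.0], [0.938, 0.346, -0.0], [-0.0, -0.001, -1.0]]
ft_force: [-1.7, -0.7, -0.4]
grip_width: 0.0133
```

```bash
python3 st.py
```

```text
t 12.4 p [515.08 123.99 110.78] ang 110.22 F [-1.74 -0.68 -0.4 ] M [-0.116  0.279  0.121] w 0.0133 q6 -19.5
```

Still only friction (about 0.12 N m). Continuing in small increments.

Request:
{"name": "move_arm", "arguments": {
  "moves": [
    [0,-0.1,0,0.03],
    [0,-0.2,0,0.06],
    [0,-0.2,0,0.06]
  ]
}}

```text
time_s: 12.7
position: [0.515, 0.124, 0.1108]
tool_rot: [[-0.288, 0.958, -0.0], [0.958, 0.288, -0.0], [-0.0, -0.0, -1.0]]
ft_force: [-0.2, -1.1, 0.2]
grip_width: 0.0128
```

```bash
python3 st.py
```

```text
t 12.7 p [515.   124.01 110.82] ang 106.73 F [-0.18 -1.12  0.22] M [-0.149  0.231  0.167] w 0.0128 q6 -16.0
```

Request:
{"name": "move_arm", "arguments": {
  "moves": [
    [0,0,0,0.03],
    [0,0,0,0.06],
    [0,0,0,0.06]
  ]
}}

```text
time_s: 13.0
position: [0.515, 0.1241, 0.1108]
tool_rot: [[-0.231, 0.973, -0.0], [0.973, 0.231, -0.0], [-0.0, -0.0, -1.0]]
ft_force: [-1.5, -1.6, -0.4]
grip_width: 0.0133
```

```bash
python3 st.py
```

```text
t 13.0 p [514.97 124.06 110.81] ang 103.34 F [-1.52 -1.65 -0.4 ] M [-0.287  0.322  0.479] w 0.0133 q6 -12.6
```

Request:
{"name": "move_arm", "arguments": {
  "moves": [
    [0,0,0,0.03],
    [0,0,0,0.06],
    [0,0,0,0.06]
  ]
}}

```text
time_s: 13.3
position: [0.5149, 0.1241, 0.1108]
tool_rot: [[-0.172, 0.985, -0.0], [0.985, 0.172, -0.0], [-0.0, -0.0, -1.0]]
ft_force: [-1.7, -1.9, 0.1]
grip_width: 0.0128
```

```bash
python3 st.py
```

```text
t 13.3 p [514.93 124.08 110.82] ang 99.92 F [-1.75 -1.94  0.1 ] M [-0.392  0.403  0.695] w 0.0128 q6 -9.2
```

The moment rises from 0.14 to 0.48 and then 0.70 N m, so the ring is at its stop. I'll hold briefly and back off.

Request:
{"name": "move_arm", "arguments": {
  "moves": [
    [0,0,0,0],
    [0,0,0,0],
    [0,0,0,0],
    [0,0,0,0]
  ]
}}

```text
time_s: 13.7
position: [0.5149, 0.1241, 0.1108]
tool_rot: [[-0.172, 0.985, -0.0], [0.985, 0.172, -0.0], [-0.0, -0.0, -1.0]]
ft_force: [-2.7, -1.9, -0.6]
grip_width: 0.0129
```

```bash
python3 st.py
```

```text
t 13.7 p [514.95 124.11 110.81] ang 99.93 F [-2.68 -1.89 -0.59] M [-0.472  0.426  0.701] w 0.0129 q6 -9.2
```

Request:
{"name": "move_arm", "arguments": {
  "moves": [
    [0,0,0,-0.03],
    [0,0,0,-0.06],
    [0,0,0,-0.1],
    [0,0,0,-0.1]
  ]
}}

```text
time_s: 14.1
position: [0.515, 0.1241, 0.1108]
tool_rot: [[-0.27, 0.963, 0.0], [0.963, 0.27, 0.0], [0.0, 0.0, -1.0]]
ft_force: [-1.9, -2.9, -0.6]
grip_width: 0.0128
```

```bash
python3 st.py
```

```text
t 14.1 p [515.04 124.11 110.83] ang 105.68 F [-1.86 -2.87 -0.57] M [-0.482  0.409  0.249] w 0.0128 q6 -15.0
```

Request:
{"name": "move_arm", "arguments": {
  "moves": [
    [0,0,0,-0.03],
    [0,0,0,-0.04],
    [0,0,0,-0.04]
  ]
}}

```text
time_s: 14.4
position: [0.5151, 0.1242, 0.1108]
tool_rot: [[-0.308, 0.951, 0.0], [0.951, 0.308, 0.0], [0.0, 0.0, -1.0]]
ft_force: [-1.5, -1.7, -0.7]
grip_width: 0.013
```

```bash
python3 st.py
```

```text
t 14.4 p [515.08 124.17 110.82] ang 107.93 F [-1.5  -1.74 -0.68] M [-0.359  0.322  0.062] w 0.013 q6 -17.2
```

Request:
{"name": "move_arm", "arguments": {
  "moves": [
    [-0.2,-0.2,0,-0.02],
    [-0.3,-0.4,0,-0.03],
    [-0.3,-0.4,0,-0.03]
  ]
}}

```text
time_s: 14.7
position: [0.515, 0.1239, 0.1109]
tool_rot: [[-0.336, 0.942, 0.001], [0.942, 0.336, 0.0], [0.0, 0.001, -1.0]]
ft_force: [0.4, -0.1, -0.5]
grip_width: 0.013
```

```bash
python3 st.py
```

```text
t 14.7 p [514.99 123.92 110.91] ang 109.66 F [ 0.36 -0.15 -0.55] M [ 0.004  0.005 -0.012] w 0.013 q6 -19.0
```

Request:
{"name": "move_arm", "arguments": {
  "moves": [
    [0,0,-3,0],
    [0,0,-8,0],
    [0,0,-20,0],
    [0,0,-40,0],
    [0,0,-65,0],
    [0,0,-75,0],
    [0,0,-75,0],
    [0,0,-75,0]
  ]
}}

```text
time_s: 15.5
position: [0.5144, 0.1237, 0.185]
tool_rot: [[-0.336, 0.942, -0.001], [0.942, 0.336, -0.0], [0.0, -0.001, -1.0]]
ft_force: [0.8, -0.5, -2.0]
grip_width: 0.013
```

```bash
python3 st.py; python3 - <<'E'
from ringm import *
s=env.observe()
im=env.get_image("wrist"); cv2.imwrite("pics/w6.png",im[:,:,::-1])
E
```

```text
t 15.5 p [514.35 123.73 185.05] ang 109.65 F [ 0.81 -0.54 -2.04] M [-0.055 -0.036  0.02 ] w 0.013 q6 -19.0
```

View pics/w6.png

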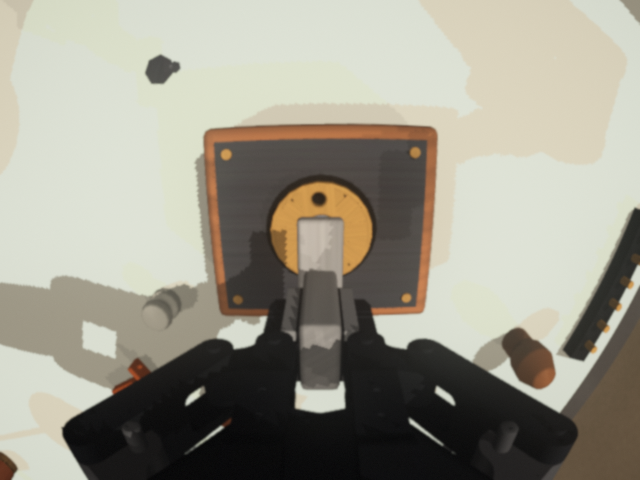

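```bash
python3 - <<'E'
from ringm import *
s=env.observe(); im=cv2.imread("pics/w6.png")[:,:,::-1].copy()
for w in ringfit(im,s,(228,322),56):
    d=w[:2]-np.array([.5152,.1245]); print(np.linalg.norm(d),np.degrees(np.arctan2(d[1],d[0])))
R=s['tool_rot']
for y in (-11,11): print('foot',wproj(s['position']+R@np.array([.032,y/1e3,.022]),s), 'top',wproj(s['position']+R@np.array([-.014,y/11*7/1e3,-.041]),s))
cv2.imwrite("pics/w6c.png",cv2.resize(im[160:400,240:400],None,fx=2.5,fy=2.5)[:,:,::-1])
E
```

```text
outer 0.514888037109375 0.12591783447265625 0.06748024291992187 0.06776084594726563
hole [198.5 318.4] [0.5053 0.1467 0.08  ] 136.0
0.02434939757740723 114.00756326170203
foot [219.61942781 294.99013186] top [391.71641981 298.92679578]
foot [219.66300328 342.89364972] top [391.77310196 338.30527432]
```

View pics/w6c.png

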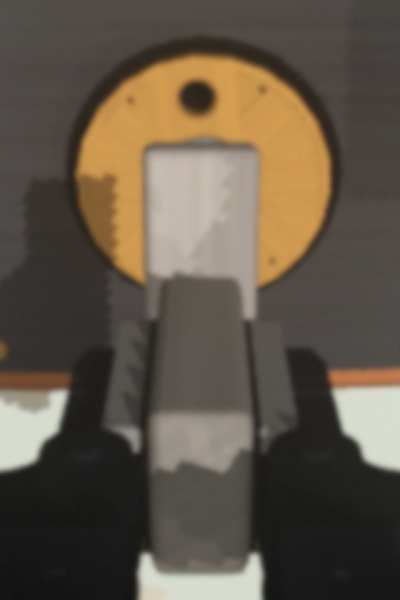

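Request:
{"name": "move_arm", "arguments": {
  "moves": [
    [-20,-8,0,-0.1],
    [-44,-16,0,-0.22],
    [-68,-25,0,-0.34],
    [-92,-34,0,-0.46],
    [-116,-43,0,-0.58],
    [-140,-52,0,-0.7],
    [-164,-61,0,-0.82],
    [-188,-70,0,-0.94],
    [-212,-79,0,-1.06],
    [-228,-85,0,-1.15],
    [-235.7,-87.2,0,-1.177],
    [-235.7,-87.2,0,-1.177],
    [-235.7,-87.2,20,-1.177],
    [-235.7,-87.2,50,-1.177],
    [-235.7,-87.2,80,-1.177],
    [-235.7,-87.2,95,-1.177],
    [-235.7,-87.2,95,-1.177],
    [-235.7,-87.2,95,-1.177]
  ]
}}

```text
time_s: 17.35
position: [0.512, -0.1272, 0.091]
tool_rot: [[-0.999, 0.051, -0.0], [0.051, 0.999, 0.0], [0.0, 0.0, -1.0]]
ft_force: [-0.2, 0.4, -1.4]
grip_width: 0.0125
```

```bash
python3 st.py; python3 - <<'E'
from h import *
s=env.observe()
im=env.get_image("wrist"); cv2.imwrite("pics/w7c.png",cv2.resize(im[150:400,220:420],None,fx=2.4,fy=2.4,interpolation=2)[:,:,::-1])
im=env.get_image("side"); cv2.imwrite("pics/s7c.png",cv2.resize(im[230:350,230:360],None,fx=4,fy=4,interpolation=2)[:,:,::-1])
C=np.array([.5108,-.1272])
a=np.radians(-2.95);u=np.array([np.cos(a),np.sin(a)])
for k in (-.024,.024): print('hole at',(wproj(np.array([*(C+u*k),.025]),s)-[150,220])*2.4)
E
```

```text
t 17.35 p [ 512.   -127.17   90.97] ang 177.09 F [-0.2   0.37 -1.43] M [-0.021 -0.051 -0.004] w 0.0125 q6 -113.9
hole at [148.45554698 242.16602763]
hole at [329.49599415 241.65355369]
```

View pics/w7c.png

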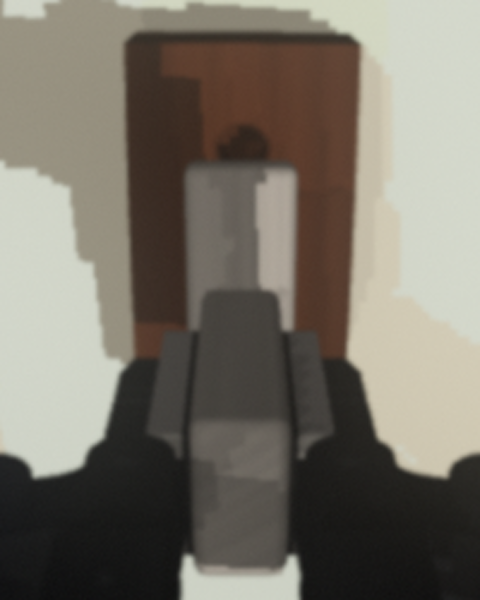

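View pics/s7c.png

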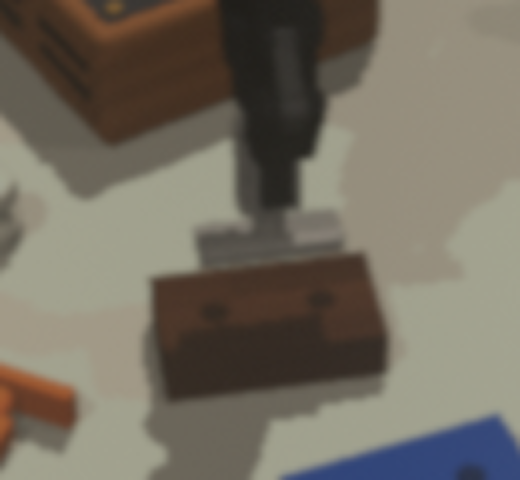

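Request:
{"name": "move_arm", "arguments": {
  "moves": [
    [0.6,-0.1,8,0],
    [0.6,-0.1,16,0],
    [0.6,-0.1,22,0],
    [0.6,-0.1,26,0],
    [0.6,-0.1,29,0],
    [0.6,-0.1,31,0],
    [0.6,-0.1,33,0],
    [0.6,-0.1,34.5,0],
    [0.6,-0.1,34.5,0],
    [0.6,-0.1,34.5,0]
  ]
}}

```text
time_s: 18.45
position: [0.5113, -0.1276, 0.0564]
tool_rot: [[-0.999, 0.051, 0.0], [0.051, 0.999, -0.0], [-0.0, -0.0, -1.0]]
ft_force: [-0.4, -0.4, -1.4]
grip_width: 0.013
```

```bash
python3 st.py
```

```text
t 18.45 p [ 511.33 -127.65   56.42] ang 177.09 F [-0.41 -0.44 -1.45] M [-0.025  0.009  0.041] w 0.013 q6 -114.0
```

Request:
{"name": "move_arm", "arguments": {
  "moves": [
    [0,0,0.5,0],
    [0,0,1,0],
    [0,0,1,0],
    [0,0,1,0]
  ]
}}

```text
time_s: 18.85
position: [0.5113, -0.1276, 0.0553]
tool_rot: [[-0.999, 0.051, 0.0], [0.051, 0.999, -0.0], [-0.0, -0.0, -1.0]]
ft_force: [0.6, -0.7, -1.4]
grip_width: 0.0128
```

```bash
python3 st.py
```

```text
t 18.85 p [ 511.3  -127.63   55.34] ang 177.09 F [ 0.57 -0.68 -1.36] M [-0.076  0.022 -0.012] w 0.0128 q6 -114.0
```

Request:
{"name": "move_arm", "arguments": {
  "moves": [
    [0,0,0,0],
    [0,0,0,0],
    [0,0,0,0],
    [0,0,0,0],
    [0,0,0,0],
    [0,0,0,0],
    [0,0,0,0],
    [0,0,0,0]
  ],
  "grip": 0
}}

```text
time_s: 19.65
position: [0.5113, -0.1276, 0.0553]
tool_rot: [[-0.999, 0.051, -0.0], [0.051, 0.999, 0.0], [0.0, 0.0, -1.0]]
ft_force: [-0.3, -0.3, 0.7]
grip_width: 0.0851
```

```bash
python3 st.py
```

```text
t 19.65 p [ 511.27 -127.62   55.3 ] ang 177.09 F [-0.32 -0.34  0.74] M [ 0.041  0.019 -0.068] w 0.0851 q6 -114.0
```

Raise straight up, check the spanner, then look at the ring again.

Request:
{"name": "move_arm", "arguments": {
  "moves": [
    [0,0,-20,0],
    [0,0,-60,0],
    [0,0,-105,0],
    [0,0,-150,0],
    [0,0,-185,0],
    [0,0,-195,0],
    [0,0,-195,0],
    [0,0,-195,0]
  ]
}}

```text
time_s: 20.45
position: [0.5108, -0.1274, 0.2488]
tool_rot: [[-0.999, 0.051, -0.002], [0.051, 0.999, 0.001], [0.002, 0.001, -1.0]]
ft_force: [0.5, 0.4, -0.6]
grip_width: 0.0857
```

```bash
python3 st.py; python3 - <<'E'
from h import *
im=env.get_image("wrist"); cv2.imwrite("pics/w8c.png",cv2.resize(im[130:300,220:420],None,fx=2,fy=2,interpolation=2)[:,:,::-1])
im=env.get_image("side"); cv2.imwrite("pics/s8c.png",cv2.resize(im[230:350,230:360],None,fx=4,fy=4,interpolation=2)[:,:,::-1])
E
```

```text
t 20.45 p [ 510.76 -127.4   248.81] ang 177.09 F [ 0.45  0.43 -0.57] M [-0.023  0.04  -0.016] w 0.0857 q6 -114.0
```

View pics/w8c.png

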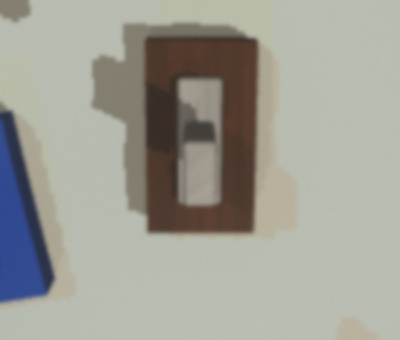

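View pics/s8c.png

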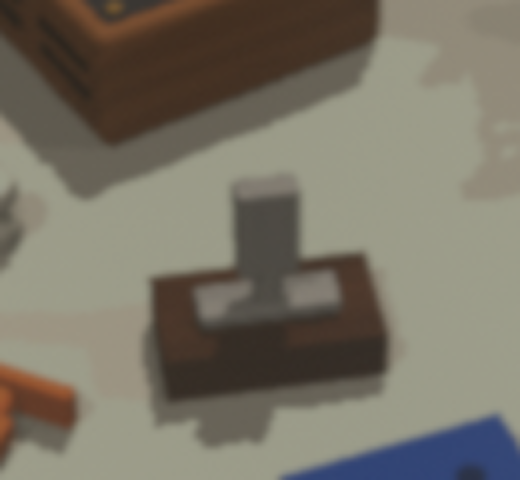

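Request:
{"name": "move_arm", "arguments": {
  "moves": [
    [12,48,0,0.06],
    [12,96,0,0.12],
    [12,144,0,0.18],
    [12,192,0,0.26],
    [12,235,0,0.26],
    [12,252,0,0.26],
    [12,252,0,0.26],
    [12,252,0,0.26]
  ]
}}

```text
time_s: 21.35
position: [0.5119, 0.1244, 0.2493]
tool_rot: [[-0.952, 0.305, -0.002], [0.305, 0.952, -0.0], [0.002, -0.001, -1.0]]
ft_force: [-0.0, 0.8, 0.6]
grip_width: 0.0855
```

```bash
python3 st.py; python3 - <<'E'
from ringm import *
s=env.observe()
im=env.get_image("wrist"); cv2.imwrite("pics/w9.png",im[:,:,::-1])
ho=ringfit(im,s,(212,320))
d=ho[0]-ho[-1]; print(np.degrees(np.arctan2(d[1],d[0])))
E
```

```text
t 21.35 p [511.86 124.41 249.32] ang 162.22 F [-0.01  0.84  0.61] M [-0.006 -0.     0.03 ] w 0.0855 q6 -71.4
outer 0.51518984375 0.12431217041015626 0.0709602294921875 0.0712843017578125
hole [232.5 301.3] [0.5248 0.1026 0.08  ] 92.0
hole [214.5 321.6] [0.5147 0.1245 0.08  ] 704.0
hole [196.9 342.4] [0.5053 0.1463 0.08  ] 96.0
-65.90095850741396
```

View pics/w9.png

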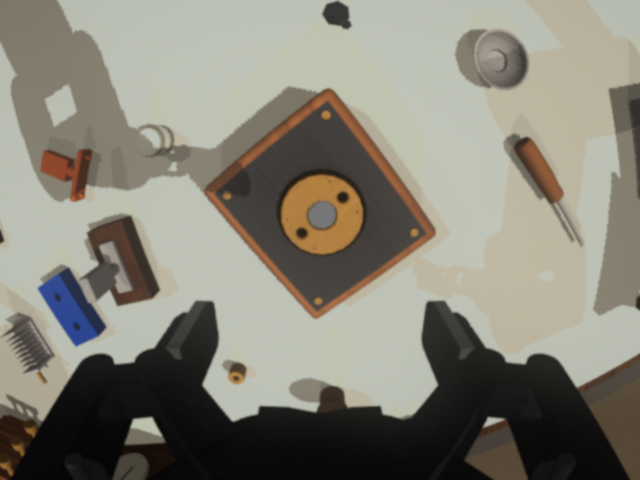

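```bash
python3 - <<'E'
from rig import env
env.close_job(); print(env.observe()['time_s'])
E
```

```text
the job is handed in; nothing more can be done
the job is handed in; nothing more can be done
```

The ring is turned up to its stop and the steel spanner is back upright in its brown rest. I handed the job in at about 21 s of the 72 s; it gives no verdict.

**Turning:** I lowered the spanner until the pins were about 6.5 mm into the ring's holes, with no contact force showing. Turning clockwise, the moment stayed at ring friction (about 0.12–0.18 N m) and then climbed to 0.70 N m at the stop. I held it there, backed off until the moment read zero, lifted out, lowered the pins into the rest's holes and let go. I saw no more than about 3.5 N of sideways force in the readings I took.

**Last checks:**
- **Ring:** its holes now lie about 47° (0.82 rad) clockwise of where they started. That is within the expected 0.6–1.4 rad.
- **Spanner:** it stands upright with its foot flat in the rest, in the same place as at the start.
- **Counter:** the other things show no sign of having moved, though I compared them only by eye.
- **Arm:** it hangs clear over the case with the jaws open.

**One disagreement:** the hole angle in the last picture (114°) is about 2–3° short of my estimate from where the moment began to rise (about 111–112°). The limit is 4.3° (0.075 rad). The pins were never placed to push the ring back, so I put the gap down to measuring error or the rubber seat springing back. I did not turn it again.

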